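Load the tube plate into the warming dock and clamp it

TASK

Load the warming dock: draw its sliding clamp back clear of the plate's place, lower the tube plate over the two locating pins without dropping it, so that it rests flush on the deck, then push the clamp fully home over the plate's edge. Leave the other things on the table where they are.

Things in the scene. Friction and masses are not known exactly. Their poses are not given: they have to be found in the camera images.
- dock: White low instrument, 220 (x) x 190 (y) x 50 mm, fixed, left or right of the middle. Origin: centre of its underside, z up. Flat grey deck at z = 50 mm. Upright steel pins 22 mm high on it at (x,y) = (-35,+60), diameter 16, and (-35,-60) mm, diameter 12. Two clamp rails 12 mm high on the deck at y = +-24, x = 29 to 104 mm. Small display on the -x end face.
- seat (a point): Point on the dock's deck midway between the two pins (dock x = -35, y = 0, z = 50 mm), axes as the dock's. The tube plate's origin belongs here, the plate's axes along the dock's.
- clamp (a joint): Slide of the steel clamp on the dock, m: 0 = fully home, its tongue 16 mm over the edge of the plate's place; grows as it is drawn along the dock's +x to the stop at 0.040; from 0.016 it is clear of the plate's place. Resists with 2 N, stays where left. Tongue 28 mm wide, underside 13 mm above the deck, tip 46 mm to -x of the knob's axis.
- clamp_knob (a point): Point on the axis of the clamp's upright round black knob (diameter 18, from 19 to 51 mm above the deck), 38 mm above the deck: grip here. Moves with the clamp; at home it is at dock x = 50, y = 0, z = 88 mm. Axes as the dock's. The clamp's block under the knob reaches 19 mm above the deck.
- tube_plate: Loose aluminium plate, 110 (x) x 160 (y) x 10 mm, 0.35 kg, flat on the table. Origin: centre of its underside, z up. Round through hole 19 mm at (0,+60) for the thicker pin, slot 15 (x) x 21 mm (y) at (0,-60) for the thinner: fits one way round. Handle: upright rib 14 (x) x 60 mm (y), up to z = 46 mm. 8 fixed capped tubes, 16 mm wide, up to z = 42 mm, at x = +-37, y = +-30, +-54 mm.
- plate_grip (a point): Point in the middle of the tube plate's rib, 35 mm above the plate's underside: grip here, fingers closing along the plate's x. Axes as the plate's.
- cup_a: White plastic cup, 70 mm wide, 78 mm high, a bystander. Origin: centre of its underside.
- cup_b: White plastic cup, 70 mm wide, 78 mm high, a bystander. Origin: centre of its underside.
- marker: Flat-sided white marker with black cap, about 130 x 20 x 15 mm, lying between dock and plate, a bystander. Origin: near its middle, underside.
- scanner: Dark hand-held barcode scanner, about 165 x 70 x 42 mm, a bystander. Origin: underside.
- cassette_box: Open white box, 150 x 100 x 60 mm, with dark test cassettes standing in it to 68 mm, a bystander. Origin: centre of its underside.
- sanitiser: Clear bottle with white cap, 60 mm wide, 130 mm high, a bystander. Origin: centre of its underside.
- cassette: Used white test cassette, 70 x 24 x 6 mm, lying beyond the marker, a bystander. Origin: centre of its underside.
Not all that is in view belongs to the job. Leave any blue look-alike of the tube_plate alone.

How it is judged (in metres and radians):
On the way, in this order (a step that is already met when the one before it is completed fails the run):
1. the clamp is drawn back clear of the plate's place (16 mm or more), the plate not yet on the pins (value of joint clamp above 0.0155 m and horizontal distance between tube_plate and seat above 0.03 m), for 0.1 s.
2. the tube plate is over both pins and rests flush on the deck, the clamp still clear of it (horizontal distance between tube_plate and seat below 0.005 m and z of tube_plate in the frame of seat between -0.003 and 0.003 m and angle between tube_plate's own z axis and vertical below 0.03 rad and angle between the y axis of tube_plate and the y axis of dock, either way round below 0.06 rad and value of joint clamp above 0.0125 m), for 0.2 s.
3. the clamp is pushed home over the seated plate (horizontal distance between tube_plate and seat below 0.005 m and z of tube_plate in the frame of seat between -0.003 and 0.003 m and angle between tube_plate's own z axis and vertical below 0.03 rad and angle between the y axis of tube_plate and the y axis of dock, either way round below 0.06 rad and value of joint clamp below 0.005 m), for 0.2 s.
At the end, for the whole second after the job is handed in: The tube plate rests at rest and flush on the dock's deck over both pins (origin within 5 mm sideways and 3 mm in height of the seat point, tilt under 0.03 rad, aligned with the dock within 0.06 rad) and the clamp is home (under 5 mm from its stop) (all of step 3 and linear speed of tube_plate below 0.02 m/s); the robot touches nothing.
It fails at once if the tube plate is dropped: it falls freely, faster than 0.45 m/s (about 10 mm of fall) (contact force between tube_plate and the fingers below 0.05 N and linear speed of tube_plate above 0.45 m/s).
It fails at once if a bystander (cup, marker, scanner, cassette box, bottle or cassette) is moved by more than 30 mm (distance of any of cup_a, cup_b, marker, scanner, cassette_box, sanitiser, cassette from where it was at the start of the episode above 0.03 m).
It also fails if it takes over 64 s, if anything falls off the work surface, if the arm or the gripper's body presses on something with over 40 N, if the wrist force passes 120 N, or if a joint passes its speed limit or range.

ROBOT

A 6-joint arm with a two-finger parallel gripper is mounted at the origin on the work surface. World frame = base frame: x ahead of the robot, y to its left, z up, the work surface at z = 0. Lengths are in mm, angles in degrees, forces in N, time in s.
With the tool pointing down it reaches from about 300 to 850 mm from the base axis. Payload 4.2 kg.
Tool frame: the origin (TCP) lies between the finger pads; the fingertips stand 14 mm ahead of it and the grasp point (between the pads) lies 5 mm behind it (env.finger_overhang is the distance from the TCP to the fingertips, in mm); z points along the fingers, y is the line along which they close (so a half turn about z gives the same grasp; the last joint's range is limited). The gripper opens to 91 mm and grips with 3 to 60 N. Pads are 32 mm wide; open, the fingers measure 118 mm over their backs; the gripper's body (76 mm by 178 mm) begins 60 mm behind the grasp point.
Start: joints at [-77.808, 18.312, 89.639, -0, 72.044, -1.146], TCP at [132.656, -559.503, 227.976] pointing down, gripper open.
Joint ranges: [-177.97, 177.97], [-48.28, 115.42], [12.27, 149.76], [-77.06, 257.06], [2.81, 150.46], [-146.56, 146.56]. Speed limits (degrees/s): [147.25, 147.25, 180, 180, 180, 180].

INTERFACE

Orientations are given as [roll, pitch, yaw] about the fixed x, y, z axes, in that order (R = Rz(yaw) Ry(pitch) Rx(roll)).
In Python, from workcell import status, cams, env, finder gives the robot as it stands.
- The arm moves only by the tool apply_moves, never from a script. Its argument "increments" is a list of rows, each a list of 7 numbers: the opening, from -1 (shut) to 1 (fully open), then the shift along the world's x, y, z in m, then the turn, a rotation vector about the world's x, y, z in degrees. In form: [[gripper, x, y, z, ax, ay, az], ...]. A call has 1 to 5 rows; each row shifts and turns the commanded pose from where the row before left it; what a row does not reach is not made up. A row lasts 1/12 s, in which the tool goes at most 41.7 mm and 7.16 degrees, less where a joint would pass 70% of its speed; a pose out of reach is approached as far as the arm can. A call with a gripper value outside its range is refused whole. The fingers move at their own pace and stop on an object; "newtons" is the grip in N (left out, the last holds). Time passes only in rows, so rows that do not move let the fingers close. It gives the time, the measured TCP pose, the force, the opening and the grip force at its end, in the units of the state.
- status.state(): the state, without advancing time (a new reading comes with each control period).
- cams.grab_frame(name): name is "side" or "top"; returns a dict with "color" (400x640x3 uint8, red, green, blue), "intrinsics" (3x3 intrinsics, pixels), "R" (3x3) and "t" (3): a world point X has camera coordinates R X + t. Camera axes: x right, y down, z forward; pixel columns grow to the right and rows downward; lengths in mm; the calibration is good to about 2 mm. A picture is of the moment at which its call begins. There is no depth.
- env.job_done(): hands the job in; it is judged then, once.
Trained networks look in the newest picture that a camera, given by its name, has taken for a name from the list of things; names that differ only in an ending like _2 or _b are one class to them, and where a whole thing is asked for, a point or a joint stands for the part that bears it (a point fixed in the world has none). Each returns a list of dicts, best first, with "score" (0 to 1); they miss things now and then, are a little off and sometimes report something else, mostly with a low value. They report only what shows in the picture. A call takes as long as a camera call. They do not tell look-alikes from the thing itself.
- finder.boxes_of(query, camera): "rect" ([left, top, width, height] in pixels, round what is visible of it).
- finder.trace(query, camera): "pixels" (400x640 bool, what is visible of it) and "rect" ([left, top, width, height] in pixels, round what is visible of it).
The state is a dict: "time_s": time; "qpos": joint angles; "qvel": joint speeds; "effort": joint torques, N m; "ee_pos": TCP position; "ee_rot": TCP orientation; "force": force on the tool from outside, world axes, zero at the start; "torque": the same for the moment, N m; "gripper_width": finger opening in mm; "gripper_force": force on a finger pad.
Only numpy, scipy, OpenCV 4.12 (cv2) and the standard library are available. Lean on these libraries where they do the work, as an engineer would, in place of code of your own. Each camera call takes 0.05 s, during which the arm holds its last target. There are 200 camera calls.

## Working session

There is one attempt and no reset: what is moved stays moved. The work goes in short steps, Python scripts to look and compute and a tool call to move; the robot and the scene stay as the last step left them, time stands still between calls to the robot, and variables do not carry over. Pictures are saved under pics/ and viewed, at most 10 in all, crops included, and the job is handed in when it is done.

Besides the shell and the picture viewer there is one more tool, called as a command line: name --pt "numbers of a row" for each row, then --argument value for the rest. apply_moves: Moves the arm, as the interface text tells. Its arguments: {"type":"object","properties":{"increments":{"type":"array","items":{"type":"array","items":{"type":"number"}}},"newtons":{"type":"number"}},"required":["increments"]}

```bash
mkdir -p pics; ls; cat > h.py <<'E'
import numpy as np, cv2
from workcell import status, cams, env, finder
def ray(f,uv,z):
    K,R,t=map(np.array,(f["intrinsics"],f["R"],f["t"]))
    d=R.T@np.linalg.inv(K)@np.array([uv[0],uv[1],1.]); c=-R.T@t.ravel()
    return c+d*(z-c[2])/d[2]
def proj(f,X):
    p=np.array(f["R"])@np.array(X,float).T+np.array(f["t"]).reshape(3,1)
    q=np.array(f["intrinsics"])@p
    return (q[:2]/q[2]).T
def save(f,n): cv2.imwrite("pics/"+n,f["color"][...,::-1])
E
python3 - <<'E'
from h import *
for c in("top","side"):
    f=cams.grab_frame(c); save(f,c+"0.png")
    R,t=np.array(f["R"]),np.array(f["t"]).ravel(); print(c,(-R.T@t).round(),R[2].round(2))
    for q in("dock","tube_plate","clamp_knob","marker","cassette"):
        print(q,[(np.round(b["rect"]),round(b["score"],2)) for b in finder.boxes_of(q,c)])
E
```

```text
pics
top [ 265.    6. 1437.] [ 0.22 -0.02 -0.98]
dock [(array([236., 117.,  34.,  55.]), 0.7), (array([219., 193.,  68.,  78.]), 0.68), (array([248., 204.,   8.,  24.]), 0.36)]
tube_plate [(array([350., 196.,  55.,  38.]), 0.88), (array([372., 248.,  66.,  62.]), 0.76)]
clamp_knob [(array([300., 160.,  15.,  21.]), 0.72), (array([244., 203.,  17.,  22.]), 0.49)]
marker [(array([308., 196.,   6.,  44.]), 0.81), (array([454., 166.,  60.,  62.]), 0.21)]
cassette [(array([303., 161.,  12.,  24.]), 0.71)]
side [ 494. 1156. 1234.] [ 0.04 -0.71 -0.7 ]
dock [(array([297., 226.,  76.,  59.]), 0.69)]
tube_plate [(array([321., 168.,  28.,  31.]), 0.75), (array([363., 154.,  43.,  37.]), 0.73), (array([281., 215.,  15.,   6.]), 0.48)]
clamp_knob [(array([314., 234.,  17.,  14.]), 0.53)]
marker [(array([309., 210.,  36.,  11.]), 0.56)]
cassette []
```

```bash
sleep 1; ls pics
```

```text
side0.png
top0.png
```

```bash
python3 - <<'E'
import cv2
a=cv2.imread("pics/top0.png")[100:330,200:500];cv2.imwrite("pics/t1.png",cv2.resize(a,None,fx=2.6,fy=2.6,interpolation=2))
a=cv2.imread("pics/side0.png")[130:310,250:450];cv2.imwrite("pics/s1.png",cv2.resize(a,None,fx=3.3,fy=3.3,interpolation=2))
E
```

```text
(no output)
```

View pics/t1.png

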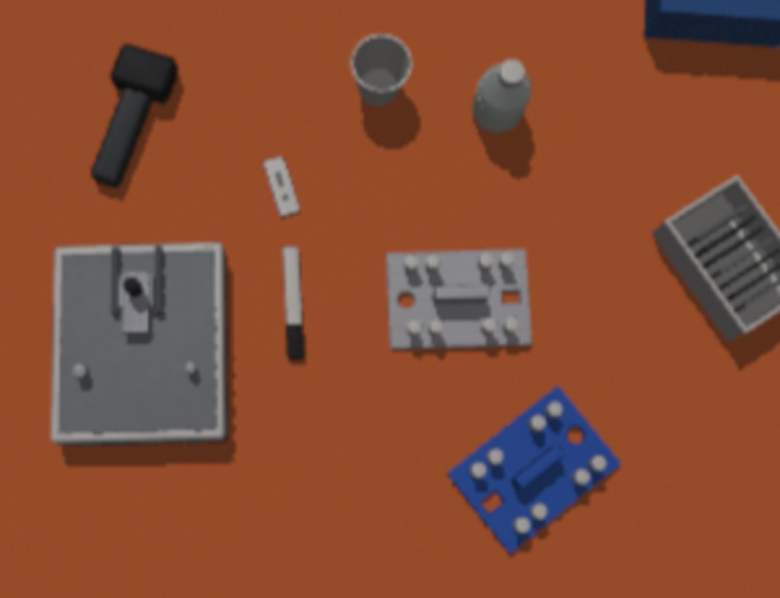

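View pics/s1.png

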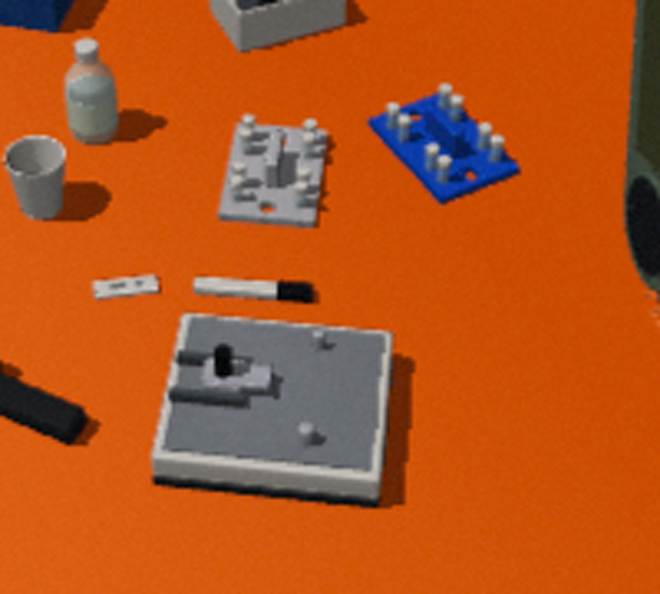

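Top view: the dock is at left, around full-image (253,231), with its clamp toward +x (up). The silver plate is at about (377,215), its round hole on the left, so its yaw is about the dock's. The blue look-alike is below right. Next I fit poses against the edges in both views.

```bash
cat >> h.py <<'E'
from scipy.optimize import minimize
from scipy.spatial.transform import Rotation
def poly(P,z,n=30):
    P=np.array(P,float); return np.vstack([np.c_[np.linspace(a,b,n),np.full(n,z)] for a,b in zip(P,np.roll(P,-1,0))])
def rect(w,h,cx=0,cy=0): return [(cx-w/2,cy-h/2),(cx+w/2,cy-h/2),(cx+w/2,cy+h/2),(cx-w/2,cy+h/2)]
def circ(cx,cy,r,z): a=np.linspace(0,6.28,40); return np.c_[cx+r*np.cos(a),cy+r*np.sin(a),0*a+z]
DOCK=np.vstack([poly(rect(220,190),50),circ(-35,60,8,72),circ(-35,-60,6,72)])
PLATE=np.vstack([poly(rect(110,160),10),circ(0,60,9.5,10),poly(rect(15,21,0,-60),10,10),poly(rect(14,60),46,15)])
def gmag(f):
    g=cv2.cvtColor(f["color"],cv2.COLOR_RGB2LAB).astype(np.float32)
    m=0
    for c in range(3):
        x=cv2.GaussianBlur(g[...,c],(0,0),.8); m=m+cv2.Sobel(x,5,1,0)**2+cv2.Sobel(x,5,0,1)**2
    return np.minimum(np.sqrt(m),150)
def place(M,p): 
    q=M@Rotation.from_euler("z",p[2],degrees=True).as_matrix().T; return q+[p[0],p[1],p[3] if len(p)>3 else 0]
def fit(fs,M,p0,z=0):
    G=[gmag(f) for f in fs]
    def cost(p):
        s=0
        for f,g in zip(fs,G):
            q=proj(f,place(M,[*p,z])).astype(np.float32)
            s-=cv2.remap(g,q[:,:1],q[:,1:],1).mean()
        return s
    best=min((minimize(cost,np.array(p0)+d,method="Nelder-Mead",options=dict(initial_simplex=np.array(p0)+d+np.vstack([np.zeros(3),np.diag([5,5,3])]),xatol=.02,fatol=1e-4)) for d in np.array([[0,0,0],[5,5,1],[-5,5,-1],[5,-5,-1],[-5,-5,1]])),key=lambda r:r.fun)
    return best.x,best.fun
E
python3 - <<'E'
from h import *
F={c:cams.grab_frame(c) for c in("top","side")}
t=lambda x,y:(200+(x+.5)/2.6-.5,100+(y+.5)/2.6-.5)
c=[ray(F["top"],t(*p),50)[:2] for p in((54,246),(221,243),(226,440),(52,441))]
d0=[*np.mean(c,0),0]
c=[ray(F["top"],t(*p),10)[:2] for p in((387,253),(526,250),(531,347),(392,349))]
p0=[*np.mean(c,0),0]
print(d0,p0)
for n,M,q in(("dock",DOCK,d0),("plate",PLATE,p0)):
    for k in(["top"],["side"],["top","side"]): print(n,k,fit([F[i] for i in k],M,q))
f=F["top"]
print("marker",[ray(f,t(*p),12)[:2].round() for p in((290,248),(295,357))],"cup",ray(f,t(380,90),10).round(),"bottle",ray(f,t(500,110),10).round())
print("knob top",ray(f,t(132,286),101))
s=status.state();print(s["ee_rot"],s["ee_pos"],s["qpos"],s["time_s"])
E
```

```text
[np.float64(509.373764412328), np.float64(174.65384997227153), 0] [np.float64(520.7545645515086), np.float64(-188.8487182913734), 0]
dock ['top'] (array([510.06993615, 175.38093936,  -5.23767228]), np.float64(-122.4945297241211))
dock ['side'] (array([511.48352796, 184.91768492,  -5.12280539]), np.float64(-135.54580688476562))
dock ['top', 'side'] (array([510.27390849, 176.21577312,  -5.31410766]), np.float64(-229.52133178710938))
plate ['top'] (array([ 522.96184193, -187.62370903,   -4.98801734]), np.float64(-128.52392578125))
plate ['side'] (array([ 525.14114266, -183.86886224,   -5.06668799]), np.float64(-132.0684814453125))
plate ['top', 'side'] (array([ 523.3148701 , -187.01986084,   -5.21149368]), np.float64(-256.33367919921875))
marker [array([603.,  -4.]), array([477.,   5.])] cup [ 782. -132.   10.] bottle [ 741. -270.   10.]
knob top [560.44157132 169.87984601 101.        ]
[1.79997333e+02 1.94933930e-03 1.33395302e+01] [ 132.64275629 -559.47934227  227.96774969] [-7.78073831e+01  1.83109663e+01  8.96415845e+01 -1.99261219e-03
  7.20447438e+01 -1.14629911e+00] 0.7
```

apply_moves --pt "0.2 0.02 0.034 0 0 0 7.1" --pt "0.2 0.02 0.034 0 0 0 7.1" --pt "0.2 0.02 0.034 0 0 0 7.1" --pt "0.2 0.02 0.034 0 0 0 7.1" --pt "0.2 0.02 0.034 0 0 0 7.1"

```text
time_s: 1.12
ee_pos: [233.1, -387.9, 228.0]
ee_rot: [180.0, -0.0, 49.1]
force: [0.8, -0.2, 0.2]
gripper_width: 60.7
gripper_force: 0.0
```

apply_moves --pt "0.2 0.02 0.034 0 0 0 7.1" --pt "0.2 0.02 0.034 0 0 0 7.1" --pt "0.2 0.02 0.034 0 0 0 7.1" --pt "0.2 0.02 0.034 0 0 0 7.1" --pt "0.2 0.02 0.034 0 0 0 7.1"

```text
time_s: 1.53
ee_pos: [333.2, -217.8, 228.3]
ee_rot: [179.9, 0.0, 84.7]
force: [0.1, -1.0, -0.1]
gripper_width: 54.9
gripper_force: 0.0
```

apply_moves --pt "0.2 0.02 0.034 0 0 0 0.4" --pt "0.2 0.02 0.034 0 0 0 0" --pt "0.2 0.02 0.034 0 0 0 0" --pt "0.2 0.02 0.034 0 0 0 0" --pt "0.2 0.02 0.034 0 0 0 0"

```text
time_s: 1.95
ee_pos: [433.3, -47.5, 228.4]
ee_rot: [179.9, 0.0, 84.8]
force: [1.1, -0.8, -0.2]
gripper_width: 54.6
gripper_force: 0.0
```

apply_moves --pt "0.2 0.02 0.034 0 0 0 0" --pt "0.2 0.02 0.034 0 0 0 0" --pt "0.2 0.02 0.034 0 0 0 0" --pt "0.2 0.02 0.034 0 0 0 0" --pt "0.2 0.02 0.034 0 0 0 0"

```text
time_s: 2.37
ee_pos: [533.3, 122.5, 228.1]
ee_rot: [180.0, 0.0, 84.8]
force: [0.4, -1.1, -0.1]
gripper_width: 54.4
gripper_force: 0.0
```

apply_moves --pt "0.2 0.014 0.026 -0.02 0 0 0" --pt "0.2 0.014 0.025 -0.02 0 0 0" --pt "0.2 0 0 -0.02 0 0 0" --pt "0.2 0 0 0 0 0 0" --pt "0.2 0 0 0 0 0 0"

```text
time_s: 2.78
ee_pos: [559.9, 171.4, 167.1]
ee_rot: [-179.8, 0.1, 84.8]
force: [0.2, 0.5, -0.3]
gripper_width: 54.6
gripper_force: 0.0
```

apply_moves --pt "0.2 0 0 -0.03 0 0 0" --pt "0.2 0 0 -0.03 0 0 0" --pt "0.2 0 0 -0.02 0 0 0" --pt "-1 0 0 0 0 0 0" --pt "-1 0 0 0 0 0 0" --newtons 15

```text
time_s: 3.2
ee_pos: [561.0, 170.8, 89.1]
ee_rot: [180.0, -0.0, 84.7]
force: [-0.6, -0.3, 0.4]
gripper_width: 44.4
gripper_force: 0.0
```

apply_moves --pt "-1 0 0 0 0 0 0" --pt "-1 0 0 0 0 0 0" --pt "-1 0 0 0 0 0 0" --pt "-1 0 0 0 0 0 0"

```text
time_s: 3.53
ee_pos: [562.2, 171.7, 89.7]
ee_rot: [179.7, -0.1, 84.7]
force: [1.5, -0.5, 2.5]
gripper_width: 17.1
gripper_force: 9.1
```

apply_moves --pt "-1 0.008 -0.0007 0 0 0 0" --pt "-1 0.008 -0.0007 0 0 0 0" --pt "-1 0.008 -0.0007 0 0 0 0" --pt "-1 0.008 -0.0008 0 0 0 0" --pt "-1 0 0 0 0 0 0"

```text
time_s: 3.95
ee_pos: [594.9, 168.7, 89.7]
ee_rot: [179.8, -0.1, 84.7]
force: [1.2, -2.0, 5.6]
gripper_width: 17.5
gripper_force: 15.0
```

apply_moves --pt "-1 0 0 0 0 0 0" --pt "-1 0 0 0 0 0 0" --pt "0 0 0 0 0 0 0" --pt "0 0 0 0 0 0 0" --pt "0 0 0 0 0 0 0"

```text
time_s: 4.37
ee_pos: [592.0, 168.6, 87.6]
ee_rot: [-179.9, 0.0, 84.7]
force: [0.4, 0.7, -0.5]
gripper_width: 34.8
gripper_force: 0.0
```

apply_moves --pt "0 0 0 0.038 0 0 0" --pt "0 0 0 0.038 0 0 0" --pt "0 0 0 0.038 0 0 0" --pt "0 -0.0069 -0.0356 0 0 0 0" --pt "0 -0.0069 -0.0356 0 0 0 0"

```text
time_s: 4.78
ee_pos: [580.0, 98.3, 204.5]
ee_rot: [179.7, -0.1, 84.9]
force: [0.6, -0.5, -0.1]
gripper_width: 45.6
gripper_force: 0.0
```

apply_moves --pt "0 -0.0069 -0.0356 0 0 0 0" --pt "0 -0.0069 -0.0356 0 0 0 0" --pt "0 -0.0069 -0.0356 0 0 0 0" --pt "0 -0.0069 -0.0356 0 0 0 0" --pt "0 -0.0069 -0.0356 0 0 0 0"

```text
time_s: 5.2
ee_pos: [543.3, -81.9, 201.6]
ee_rot: [-179.9, -0.0, 84.8]
force: [-0.5, -0.1, 0.1]
gripper_width: 45.6
gripper_force: 0.0
```

apply_moves --pt "0 -0.0069 -0.0356 0 0 0 0" --pt "0 -0.0069 -0.0356 0 0 0 0" --pt "0 -0.0069 -0.0356 0 0 0 0" --pt "0 0 0 -0.03 0 0 0" --pt "0 0 0 -0.03 0 0 0"

```text
time_s: 5.62
ee_pos: [524.1, -189.9, 142.6]
ee_rot: [179.8, 0.1, 84.5]
force: [-0.6, 0.3, -1.1]
gripper_width: 45.7
gripper_force: 0.0
```

apply_moves --pt "0 0 0 -0.02 0 0 0" --pt "0 0 0 0 0 0 0"

```text
time_s: 5.78
ee_pos: [520.1, -186.4, 117.4]
ee_rot: [-179.4, -0.2, 84.7]
force: [-0.4, 0.9, -0.3]
gripper_width: 45.4
gripper_force: 0.0
```

```bash
python3 - <<'E'
from h import *
F={c:cams.grab_frame(c) for c in("top","side")}
s=status.state();print(s["ee_rot"],s["ee_pos"])
a=F["top"]["color"][130:290,210:460];b=F["side"]["color"][140:300,270:430]
o=np.hstack([cv2.resize(a[...,::-1],(470,300),interpolation=2),cv2.resize(b[...,::-1],(300,300),interpolation=2)])
cv2.imwrite("pics/c2.png",o)
K=np.vstack([circ(50+32,0,9,101),DOCK])
for k in(["top"],["side"],["top","side"]): print(k,fit([F[i] for i in k],K,[510,176,-5.2]))
E
```

```text
[-1.79912472e+02 -3.21185292e-02  8.47435697e+01] [ 523.38221915 -187.17668787  121.6893151 ]
['top'] (array([509.75748059, 175.06836483,  -5.50709493]), np.float64(-126.27519989013672))
['side'] (array([511.34040023, 184.87035263,  -5.14357722]), np.float64(-136.24154663085938))
['top', 'side'] (array([510.61232066, 175.98700997,  -5.52844383]), np.float64(-235.46371459960938))
```

View pics/c2.png

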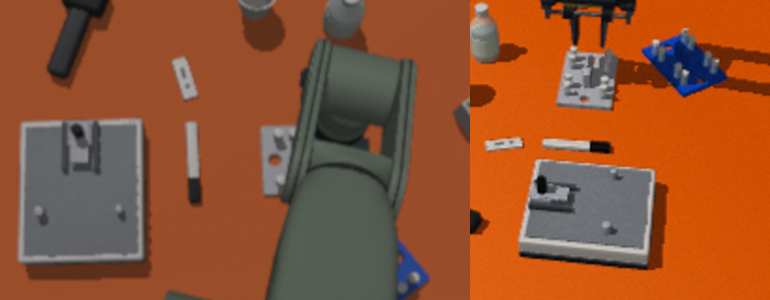

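Both views show the clamp drawn back (knob near the rails' outer end), and the gripper centred over the silver plate. The fits disagree about the dock's y, so I check that with an overlay.

```bash
python3 - <<'E'
from h import *
out=[]
for c,(x,y,w,h) in(("top",(212,185,80,95)),("side",(285,215,100,80))):
    f=cams.grab_frame(c); k=4 if c=="side" else 4
    im=cv2.resize(f["color"][y:y+h,x:x+w,::-1],None,fx=k,fy=k,interpolation=cv2.INTER_CUBIC)
    for p,col in(((510.3,175.5,-5.3),(0,255,0)),((511.4,184.9,-5.1),(0,0,255))):
        if c=="top" and col[2]: continue
        for u,v in (proj(f,place(DOCK,p))-[x,y]+.5)*k-.5: cv2.circle(im,(int(round(u)),int(round(v))),0,col,-1)
    out.append(cv2.copyMakeBorder(im,0,380-h*k,0,0,cv2.BORDER_CONSTANT))
cv2.imwrite("pics/o3.png",np.hstack(out))
E
```

```text
(no output)
```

View pics/o3.png

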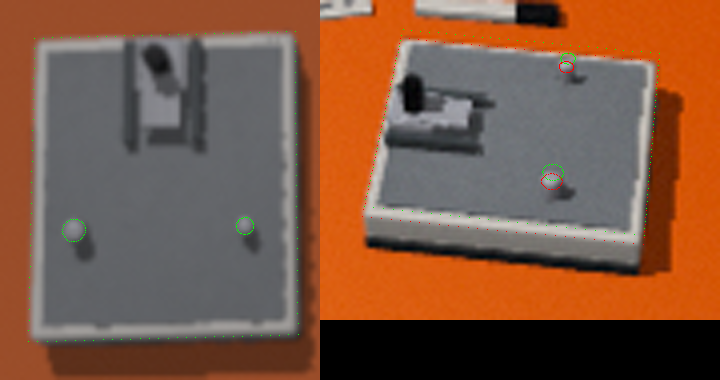

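The top-view outline sits on the rim and both pins. The side view is offset by about 2 px, so I use the top view for the displacement. Now the plate grasp.

apply_moves --pt "0 0 0 -0.03 0 0 0" --pt "0 0 0 -0.03 0 0 0" --pt "0 0 0 -0.022 0 0 0" --pt "0 0 0 -0.01 0 0 0" --pt "0 0 0 0 0 0 0" --newtons 40

```text
time_s: 6.4
ee_pos: [523.2, -187.0, 29.1]
ee_rot: [-179.9, -0.0, 84.8]
force: [0.2, -0.1, 0.1]
gripper_width: 45.3
gripper_force: 0.0
```

apply_moves --pt "-1 0 0 0 0 0 0" --pt "-1 0 0 0 0 0 0" --pt "-1 0 0 0 0 0 0" --pt "-1 0 0 0 0 0 0" --pt "-1 0 0 0 0 0 0"

```text
time_s: 6.82
ee_pos: [524.2, -187.6, 31.0]
ee_rot: [179.9, 0.0, 84.7]
force: [-0.2, -0.2, -0.3]
gripper_width: 14.6
gripper_force: 0.1
```

```bash
python3 - <<'E'
from h import *
for i in range(3):
    cams.grab_frame("side");s=status.state();print(s["ee_rot"].round(2) if hasattr(s["ee_rot"],"round") else s["ee_rot"],s["ee_pos"],s["force"],s["gripper_width"],s["gripper_force"])
E
```

```text
[1.7993e+02 3.0000e-02 8.4750e+01] [ 523.95536207 -187.56552326   30.88338178] [-0.19034221  0.55996909  2.70039176] 13.684380920950927 40.0012743473053
[1.7993e+02 2.0000e-02 8.4750e+01] [ 523.96426572 -187.57223666   30.8857066 ] [-0.63962211 -0.08810698  5.40103825] 13.869576159842937 40.00204861164093
[1.7993e+02 2.0000e-02 8.4740e+01] [ 523.98549484 -187.58395491   30.90582232] [-0.82884409  0.41091329  7.30506073] 13.710781862773908 40.002177357673645
```

apply_moves --pt "-1 0 0 0.01 0 0 0" --pt "-1 0 0 0.02 0 0 0" --pt "-1 0 0 0.03 0 0 0" --pt "-1 0 0 0.03 0 0 0" --pt "-1 0 0 0.01 0 0 0"

```text
time_s: 7.38
ee_pos: [525.6, -188.1, 134.0]
ee_rot: [179.6, 0.1, 84.7]
force: [0.6, -0.2, -2.0]
gripper_width: 13.9
gripper_force: 40.0
```

apply_moves --pt "-1 -0.0026 0.02 0 0 0 0" --pt "-1 -0.00425 0.0326 0 0 0 0" --pt "-1 -0.00425 0.0326 0 0 0 0" --pt "-1 -0.00425 0.0326 0 0 0 0" --pt "-1 -0.00425 0.0326 0 0 0 0"

```text
time_s: 7.8
ee_pos: [502.8, -35.7, 129.1]
ee_rot: [-179.9, -0.0, 84.7]
force: [1.5, 0.4, -3.3]
gripper_width: 13.7
gripper_force: 40.0
```

apply_moves --pt "-1 -0.00425 0.0326 0 0 0 0" --pt "-1 -0.00425 0.0326 0 0 0 0" --pt "-1 -0.00425 0.0326 0 0 0 0" --pt "-1 -0.00425 0.0326 0 0 0 0" --pt "-1 -0.00425 0.0326 0 0 0 0"

```text
time_s: 8.22
ee_pos: [481.6, 127.4, 129.1]
ee_rot: [-179.9, 0.0, 84.7]
force: [1.1, 0.1, -3.1]
gripper_width: 13.8
gripper_force: 40.0
```

apply_moves --pt "-1 -0.00425 0.0326 0 0 0 0" --pt "-1 -0.0026 0.0202 0 0 0 0" --pt "-1 0 0 -0.01 0 0 0" --pt "-1 0 0 -0.01 0 0 0" --pt "-1 0 0 0 0 0 0"

```text
time_s: 8.63
ee_pos: [473.7, 177.6, 107.1]
ee_rot: [-179.7, 0.2, 84.8]
force: [0.1, 0.7, -2.4]
gripper_width: 13.7
gripper_force: 40.0
```

```bash
python3 - <<'E'
from h import *
f=[cams.grab_frame(c) for c in ("top","side","top","side")]
s=status.state();print(s["ee_rot"],s["ee_pos"],s["force"],s["gripper_width"])
a=f[0]["color"][165:285,200:320];b=f[1]["color"][185:295,270:390]
cv2.imwrite("pics/c4.png",np.hstack([cv2.resize(x[...,::-1],(400,400),interpolation=2) for x in(a,b)]))
z=s["ee_pos"][2]-30.9
print(z,fit([f[1]],PLATE,[476,179,-5.2],z), fit([f[1]],poly(rect(220,190),50),[511,184,-5.2]))
E
```

```text
[-1.79995881e+02  1.26327351e-02  8.46482518e+01] [476.19431894 177.84816712 109.88135711] [-0.60252288  0.4327681  -2.94473255] 13.641997290632913
78.98135710894962 (array([475.67983778, 184.28133073,  -4.38852409]), np.float64(-138.34852600097656)) (array([511.97250845, 184.95633147,  -5.22264775]), np.float64(-142.36489868164062))
```

View pics/c4.png

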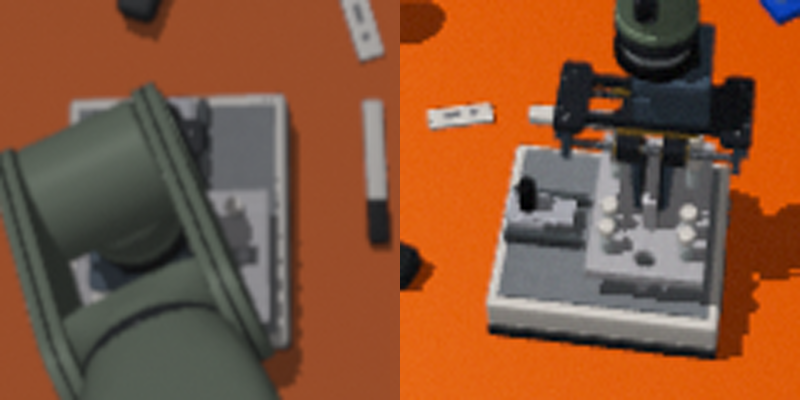

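Side view: the plate hangs level just above the deck, ahead of the clamp tongue. Its hole at crop (645,258) is close to its place. Now I lower it gently and watch the force.

apply_moves --pt "-1 0 0.0007 -0.003 0 0 0" --pt "-1 0 0 -0.003 0 0 0" --pt "-1 0 0 -0.002 0 0 0" --pt "-1 0 0 -0.002 0 0 0" --pt "-1 0 0 0 0 0 0"

```text
time_s: 9.25
ee_pos: [475.7, 179.3, 99.5]
ee_rot: [-180.0, 0.0, 84.7]
force: [-0.2, 0.4, -2.9]
gripper_width: 14.1
gripper_force: 40.0
```

apply_moves --pt "-1 0 0 -0.001 0 0 0" --pt "-1 0 0 0 0 0 0" --pt "-1 0 0 0 0 0 0"

```text
time_s: 9.5
ee_pos: [476.0, 179.5, 99.0]
ee_rot: [180.0, -0.0, 84.7]
force: [0.1, 0.3, -2.8]
gripper_width: 13.8
gripper_force: 40.0
```

apply_moves --pt "-1 0 0 -0.002 0 0 0" --pt "-1 0 0 -0.002 0 0 0" --pt "-1 0 0 -0.001 0 0 0" --pt "-1 0 0 0 0 0 0"

```text
time_s: 9.83
ee_pos: [475.7, 179.4, 93.6]
ee_rot: [-180.0, 0.0, 84.7]
force: [0.7, 0.1, -3.9]
gripper_width: 13.4
gripper_force: 40.0
```

apply_moves --pt "-1 0 0 -0.003 0 0 0" --pt "-1 0 0 -0.003 0 0 0" --pt "-1 0 0 -0.003 0 0 0" --pt "-1 0 0 -0.001 0 0 0" --pt "-1 0 0 0 0 0 0"

```text
time_s: 10.25
ee_pos: [475.7, 179.4, 83.5]
ee_rot: [-180.0, 0.0, 84.7]
force: [0.5, 0.9, -3.0]
gripper_width: 13.8
gripper_force: 40.0
```

apply_moves --pt "-1 0 0 -0.001 0 0 0" --pt "-1 0 0 -0.001 0 0 0" --pt "-1 0 0 0 0 0 0"

```text
time_s: 10.5
ee_pos: [475.9, 179.5, 81.9]
ee_rot: [-180.0, 0.0, 84.7]
force: [-0.4, -0.0, -4.0]
gripper_width: 13.9
gripper_force: 40.0
```

apply_moves --pt "-1 0 0 -0.001 0 0 0" --pt "-1 0 0 -0.001 0 0 0" --pt "-1 0 0 0 0 0 0" --pt "-1 0 0 0 0 0 0"

```text
time_s: 10.83
ee_pos: [476.2, 179.6, 80.9]
ee_rot: [180.0, -0.0, 84.7]
force: [-1.6, 0.4, 5.8]
gripper_width: 13.7
gripper_force: 40.0
```

```bash
python3 - <<'E'
from h import *
f=[cams.grab_frame(c) for c in ("top","side")]
s=status.state();print(s["ee_pos"],s["force"])
b=f[1]["color"][195:295,280:390]
cv2.imwrite("pics/c5.png",cv2.resize(b[...,::-1],(660,600),interpolation=2))
E
```

```text
[476.14970916 179.56230325  80.85669317] [-2.15659771 -0.17000145  5.12132344]
```

View pics/c5.png

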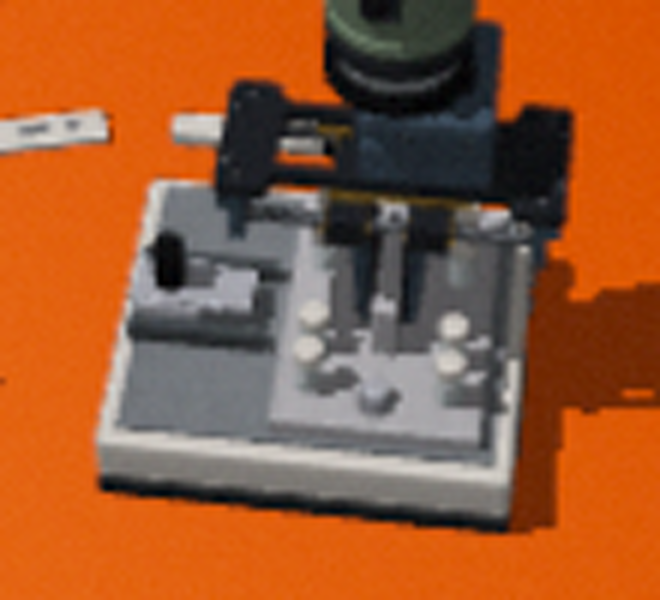

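The thick pin shows through the hole at (378,397), the plate lies level, and the force reads contact at underside z ≈ 50 mm, so it is seated. Release and go to the knob.

apply_moves --pt "0 0 0 0 0 0 0" --pt "0 0 0 0 0 0 0" --pt "0 0 0 0 0 0 0" --pt "0 0 0 0 0 0 0" --pt "0 0 0 0.02 0 0 0"

```text
time_s: 11.35
ee_pos: [473.7, 178.7, 97.1]
ee_rot: [-179.6, 0.2, 84.7]
force: [-0.1, 0.8, -0.3]
gripper_width: 43.8
gripper_force: 0.2
```

apply_moves --pt "0 0 0 0.03 0 0 0" --pt "0 0 0 0.03 0 0 0" --pt "0.2 0 0 0.03 0 0 0" --pt "0.2 0.039 -0.0036 0 0 0 0" --pt "0.2 0.039 -0.0037 0 0 0 0"

```text
time_s: 11.77
ee_pos: [555.0, 172.8, 193.3]
ee_rot: [179.7, -0.1, 84.8]
force: [0.4, 0.7, -0.6]
gripper_width: 54.5
gripper_force: 0.0
```

apply_moves --pt "0.2 0.039 -0.0037 0 0 0 0" --pt "0.2 0 0 0 0 0 0" --pt "0.2 0 0 -0.03 0 0 0" --pt "0.2 0 0 -0.03 0 0 0" --pt "0.2 0 0 0 0 0 0"

```text
time_s: 12.18
ee_pos: [588.9, 167.4, 123.9]
ee_rot: [-179.3, 0.2, 84.7]
force: [-1.8, 0.5, -0.9]
gripper_width: 54.8
gripper_force: 0.0
```

apply_moves --pt "0.2 0 0 0 0 0 0" --pt "0.2 0 0 0 0 0 0"

```text
time_s: 12.35
ee_pos: [593.6, 168.8, 131.3]
ee_rot: [179.9, -0.0, 84.7]
force: [0.8, -0.0, -0.2]
gripper_width: 54.8
gripper_force: 0.0
```

apply_moves --pt "0.2 0 0 -0.02 0 0 0" --pt "0.2 0 0 -0.02 0 0 0" --pt "0.2 0 0 -0.002 0 0 0" --pt "-1 0 0 0 0 0 0" --pt "-1 0 0 0 0 0 0" --newtons 15

```text
time_s: 12.77
ee_pos: [594.1, 168.9, 90.0]
ee_rot: [179.8, -0.1, 84.7]
force: [0.2, 0.1, 0.6]
gripper_width: 44.2
gripper_force: 0.0
```

apply_moves --pt "-1 0 0 0 0 0 0" --pt "-1 0 0 0 0 0 0" --pt "-1 0 0 0 0 0 0" --pt "-1 0 0 0 0 0 0"

```text
time_s: 13.1
ee_pos: [593.7, 168.6, 88.8]
ee_rot: [179.9, -0.0, 84.7]
force: [0.7, -0.6, 2.0]
gripper_width: 17.7
gripper_force: 9.3
```

apply_moves --pt "-1 -0.008 0.0007 0 0 0 0" --pt "-1 -0.008 0.0007 0 0 0 0" --pt "-1 -0.008 0.0007 0 0 0 0" --pt "-1 -0.006 0.0006 0 0 0 0" --pt "-1 0 0 0 0 0 0"

```text
time_s: 13.52
ee_pos: [561.5, 171.5, 88.7]
ee_rot: [-180.0, -0.0, 84.8]
force: [-0.9, 1.1, 7.1]
gripper_width: 17.4
gripper_force: 15.0
```

apply_moves --pt "-1 -0.002 0.0002 0 0 0 0" --pt "-1 -0.002 0.0002 0 0 0 0" --pt "-1 0 0 0 0 0 0" --pt "-1 0 0 0 0 0 0"

```text
time_s: 13.85
ee_pos: [561.3, 171.6, 88.8]
ee_rot: [179.7, -0.0, 84.8]
force: [6.3, -1.6, 2.7]
gripper_width: 17.5
gripper_force: 15.0
```

The clamp stopped at x = 561.3 with 6 N reaction, so it is home. Release and retreat.

apply_moves --pt "-0.2 0 0 0 0 0 0" --pt "-0.2 0 0 0 0 0 0" --pt "-0.2 0 0 0 0 0 0" --pt "-0.2 0 0 0.02 0 0 0" --pt "-0.2 0 0 0.03 0 0 0"

```text
time_s: 14.27
ee_pos: [555.3, 170.9, 134.6]
ee_rot: [-179.4, 0.2, 84.7]
force: [1.0, 0.0, -0.3]
gripper_width: 36.4
gripper_force: 0.0
```

apply_moves --pt "-0.2 0 0 0.04 0 0 0" --pt "-0.2 0 0 0.04 0 0 0" --pt "-0.2 -0.01 -0.038 0 0 0 0" --pt "-0.2 -0.01 -0.038 0 0 0 0" --pt "-0.2 -0.01 -0.038 0 0 0 0"

```text
time_s: 14.68
ee_pos: [527.4, 57.0, 217.9]
ee_rot: [-179.9, 0.0, 84.9]
force: [0.6, -0.7, 0.2]
gripper_width: 36.4
gripper_force: 0.0
```

apply_moves --pt "-0.2 -0.01 -0.038 0 0 0 0" --pt "-0.2 -0.01 -0.038 0 0 0 0" --pt "-0.2 -0.01 -0.038 0 0 0 0" --pt "-0.2 0 0 0 0 0 0" --pt "-0.2 0 0 0 0 0 0"

```text
time_s: 15.1
ee_pos: [497.5, -57.6, 217.4]
ee_rot: [-179.9, -0.0, 84.5]
force: [0.3, 0.8, 0.5]
gripper_width: 36.4
gripper_force: 0.0
```

```bash
python3 - <<'E'
from h import *
f=[cams.grab_frame(c) for c in ("top","side")]
print(fit(f[:1],PLATE,[475.3,178.6,-5.3],50),"seat 475.3 178.6"); print(status.state()["force"])
o=[cv2.resize(f[0]["color"][165:285,200:320,::-1],(400,400),interpolation=2),cv2.resize(f[1]["color"][195:295,280:380,::-1],(400,400),interpolation=2)]
cv2.imwrite("pics/c6.png",np.hstack(o))
E
```

```text
(array([475.18920299, 180.05360941,  -4.65151116]), np.float64(-93.62654113769531)) seat 475.3 178.6
[-0.10183719  0.22113193 -0.32549536]
```

View pics/c6.png

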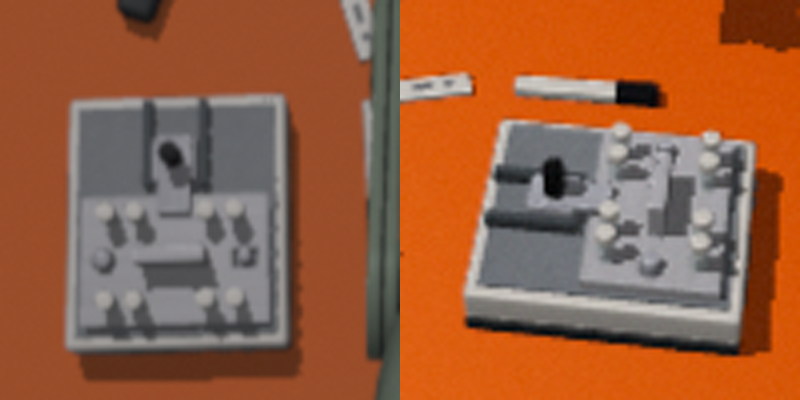

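The plate sits flush with both pins through it (top view (103,258) and (243,256)). The clamp tongue is over its edge at (173,200), and the arm is clear.

```bash
python3 -c "
from workcell import env; print(env.job_done())"
```

```text
the job is handed in; nothing more can be done
None
```

I drew the clamp back, lowered the tube plate flush over both pins, pushed the clamp home and handed the job in at about 15 s on the robot's clock; the final pictures show it in place, but no verdict was returned.

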